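Carry the fittings caddy to the mat

ROBOT

A 6-joint arm with a two-finger parallel gripper is mounted at the origin on a cart in front of the work surface, level with it; the furniture and walls round the work are solid. World frame = base frame: x ahead of the robot, y to its left, z up, the work surface at z = 0. Lengths are in mm, angles in rad, forces in N, time in s.
With the tool pointing down it reaches from about 325 to 1000 mm from the base axis. Payload 5.1 kg.
Tool frame: the origin (TCP) lies at the very end of the fingers, on their centre line; the grasp point (between the pads) lies manip.grasp_offset behind it (manip.grasp_offset is the distance from the TCP to the grasp point, in mm); z points along the fingers, y is the line along which they close (so a half turn about z gives the same grasp; the last joint's range is limited). The gripper opens to 85 mm and grips with 20 to 120 N. Pads are 22 mm wide; open, the fingers measure 114 mm over their backs; the gripper's body (76 mm by 85 mm) begins 54 mm behind the grasp point. The pads swing forward as they close: fully open they stand 13 mm farther back than shut.
Start: joints at [1.032, 0.124, 1.65, -0, 1.367, -0.083], TCP at [286.135, 583.619, 203.422] pointing down, gripper open.
Joint ranges: [-2.61, 2.61], [-1.02, 2.33], [0.03, 2.71], [-1.35, 4.49], [0.32, 2.68], [-2.91, 2.91]. Speed limits (rad/s): [2.57, 2.57, 3.14, 3.14, 3.14, 3.14].

INTERFACE

Orientations are given as a unit quaternion [w, x, y, z].
In Python, from rig import manip gives the robot as it stands. The module is installed in compiled form; this text tells all that it offers.
- The arm moves only by the shell command python3 -m pendant 'ROWS' [FORCE]. ROWS is JSON, a list that holds one entry, the list of rows, each a list of 7 numbers: the shift along the world's x, y, z in cm, then the turn, a rotation vector about the world's x, y, z in degrees, then the closure in counts, from 0 (fully open) to 255 (shut). A call has 1 to 12 rows; each row is the pose to reach, as a shift and turn from the pose commanded when the call began; what a row does not reach only later rows make up. A row lasts 1/10 s, in which the tool goes at most 50 mm and 8.59 degrees, less where a joint would pass 70% of its speed; a pose out of reach is approached as far as the arm can. A call with a gripper value outside its range is refused whole. The fingers move at their own pace and stop on an object; FORCE is the grip in N (left out, the last holds). Time passes only in rows, so rows that repeat a pose let the fingers close. It gives the time, the measured TCP pose, the force, the opening and the grip force at its end, in the units of the state.
- manip.sense(): the state, without advancing time (a new reading comes with each control period).
- manip.snapshot(name): name is "scene" or "side" or "wrist"; returns a dict with "image" (420x560x3 uint8, red, green, blue), "intrinsics" (3x3 intrinsics, pixels), "R" (3x3) and "t" (3): a world point X has camera coordinates R X + t. Camera axes: x right, y down, z forward; pixel columns grow to the right and rows downward; lengths in mm; the calibration is good to about 2 mm. A picture is of the moment at which its call begins. There is no depth.
- manip.close_job(): hands the job in; it is judged then, once.
Trained networks look in a picture, given as the dict that the camera call returned (one of the last four; its "shot" number tells which), for a name from the list of things; names that differ only in an ending like _2 or _b are one class to them, and where a whole thing is asked for, a point or a joint stands for the part that bears it (a point fixed in the world has none). Each returns a list of dicts, best first, with "confidence" (0 to 1); they miss things now and then, are a little off and sometimes report something else, mostly with a low value. They report only what shows in the picture. A call takes as long as a camera call.
- manip.search_frame(picture, query): "extent" ([centre column, centre row, width, height] in pixels, round what is visible of it).
The state is a dict: "time": time; "joint_pos": joint angles; "joint_vel": joint speeds; "effort": joint torques, N m; "tcp_pos": TCP position; "tool_rot": TCP orientation; "ft_force": force on the tool from outside, world axes, zero at the start; "torque": the same for the moment, N m; "gripper_width": opening from 0.0 (shut) to 1.0 (fully open); "gripper_force": force on a finger pad.
Only numpy, scipy, OpenCV 4.12 (cv2) and the standard library are available. Lean on these libraries where they do the work, as an engineer would, in place of code of your own. Each camera call takes 0.05 s, during which the arm holds its last target. There are 200 camera calls.

TASK

Two white caddies with blue handles stand on the bench. Lift the one that holds the brass adapter and the red-brown bung, carry it level so that both stay in it, and lower it onto the middle of the green mat with its long sides along the mat's long sides; let go only when it stands on the mat.

Things in the scene. Friction and masses are not known exactly. Their poses are not given: they have to be found in the camera images.
- caddy: the caddy to carry: open white tray, 120 (its x) x 84 (its y) mm, walls 28 high and 3 thick, 3 mm floor, 0.25 kg. A blue bar 12 thick (y) x 14 high runs along x over its middle, centre 85 mm and top 92 mm above the underside, on thin end posts; pinch it at mid-length across y. Contents stand below 60 mm. Origin: centre of underside, z up. An identical unlisted caddy near by holds two white vials with teal lids.
- adapter: brass hose adapter with hexagon, 22 mm wide, 44 mm long, 0.085 kg, standing loose on its end in the caddy to carry (it may fall over inside, which does no harm). Origin: centre of its lower end; z along it.
- bung: red-brown rubber bung, 27 mm across, 22 mm high, loose in the same caddy. Origin: centre of its lower face.
- mat: green mat fixed on the bench, 160 mm (its x) x 124 mm (its y), 3 mm thick: its top lies 3 mm above the bench. Origin: centre of the underside. The two caddies and the mat stand side by side in any order, each turned up to 23 degrees; either way round is the same.

How it is judged:
By the outcome, as a careful person would: the job done as asked, in the order asked, and still so for the second after the job is handed in, with the robot touching nothing.
It also fails if it takes over 58 s, if anything falls off the work surface, if the arm or the gripper's body presses on something with over 40 N, if the wrist force passes 120 N, or if a joint passes its speed limit or range.

## Working session

There is one attempt and no reset: what is moved stays moved. The work goes in short steps, Python scripts to look and compute and a shell command to move; the robot and the scene stay as the last step left them, time stands still between calls to the robot, and variables do not carry over. Pictures are saved under pics/ and viewed, at most 13 in all, crops included, and the job is handed in when it is done.

```bash
mkdir -p pics; cat > h.py <<'E'
import numpy as np, cv2
from rig import manip
def save(s,n): cv2.imwrite(f'pics/{n}.png',s['image'][:,:,::-1])
def ray(s,u,v,z):
    K,R,t=[np.array(s[k],float) for k in('intrinsics','R','t')]
    d=R.T@np.linalg.inv(K)@[u,v,1]; c=-R.T@t
    return c+d*(z-c[2])/d[2]
def proj(s,X):
    K,R,t=[np.array(s[k],float) for k in('intrinsics','R','t')]
    p=(R@np.atleast_2d(X).T).T+t; p=p@K.T; return p[:,:2]/p[:,2:]
E
python3 - <<'E'
from h import *
st=manip.sense();print(st['tcp_pos'],st['tool_rot'],manip.grasp_offset)
ims=[]
for n in('scene','side'):
    s=manip.snapshot(n);save(s,n);ims.append(s['image'])
    for q in('caddy','adapter','bung','mat'):
        for d in manip.search_frame(s,q)[:3]:
            e=d['extent'];print(n,q,np.round(e),round(d['confidence'],2),np.round(ray(s,e[0],e[1],30 if q!='mat' else 3)))
cv2.imwrite('pics/both.png',cv2.resize(np.vstack(ims)[:,:,::-1],None,fx=.714,fy=.714))
E
```

```text
[285.80893391 583.05690255 202.13590889] [-3.17309256e-04  2.25933215e-01  9.74142237e-01 -9.92220663e-04] 18.700000000000003
scene caddy [198. 171.  50.  42.] 0.79 [496. 324.  30.]
scene adapter [191. 177.   4.  13.] 0.54 [455. 307.  30.]
scene bung [204. 179.   5.   8.] 0.4 [472. 271.  30.]
scene mat [386. 268.  69.  56.] 0.91 [ 450. -310.    3.]
side caddy [263. 319.  73.  57.] 0.73 [477. 315.  30.]
side adapter [262. 327.  12.  16.] 0.63 [476. 337.  30.]
side mat [305. 158.  56.  25.] 0.61 [ 456. -303.    3.]
```

View pics/scene.png

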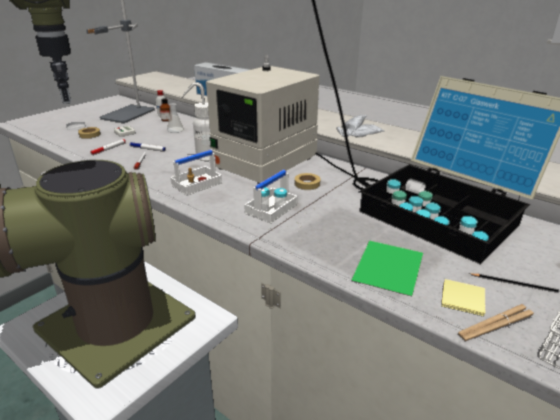

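View pics/side.png

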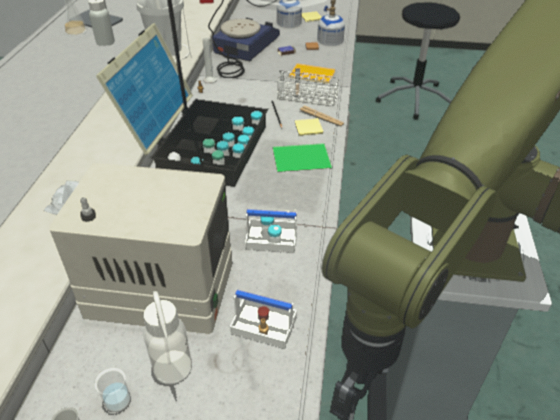

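The caddy with the brass and red parts is at scene (198,172) and side (263,317). The vial caddy lies between it and the mat, which is at scene (388,267) and side (303,157). A big instrument stands behind the caddies. Next I measure the bar and the mat.

```bash
python3 - <<'E'
from h import *
for n,roi in(('scene',(165,145,225,200)),('side',(225,285,305,350))):
    s=manip.snapshot(n);hsv=cv2.cvtColor(s['image'],cv2.COLOR_RGB2HSV)
    m=cv2.inRange(hsv,(105,130,50),(130,255,255));mm=np.zeros_like(m);a,b,c,d=roi;mm[b:d,a:c]=m[b:d,a:c]
    p=np.argwhere(mm)[:,::-1].astype(np.float32);r=cv2.minAreaRect(p);bx=cv2.boxPoints(r)
    mid=bx[np.argsort(bx[:,0])];e=[(mid[0]+mid[1])/2,(mid[2]+mid[3])/2]
    w=[ray(s,*q,86) for q in e];dd=w[1]-w[0]
    print(n,len(p),np.round(e),np.round(w),'c',np.round((w[0]+w[1])/2),np.linalg.norm(dd),np.degrees(np.arctan2(dd[1],dd[0])))
    g=cv2.inRange(hsv,(50,150,60),(75,255,255));cs,_=cv2.findContours(g,0,2);c=max(cs,key=cv2.contourArea)
    W=np.array([ray(s,*q[0],3)[:2] for q in c],np.float32);print(cv2.minAreaRect(W))
    # instrument/vial caddy sanity
    for nm,pt in {'scene':[('boxfoot_l',(212,158)),('boxfoot_near',(268,176))],'side':[('box_r',(215,330)),('box_l',(85,312)),('boxright back',(230,250))]}[n]: print(nm,np.round(ray(s,*pt,0)))
    K=np.array(s['R']);print('cam',np.round(-K.T@s['t']))
st=manip.sense();from scipy.spatial.transform import Rotation as Ro
q=st['tool_rot'];print(Ro.from_quat([q[1],q[2],q[3],q[0]]).as_matrix().round(3),st['time'])
E
```

```text
scene 147 [[176. 162.]
 [211. 152.]] [[420. 321.  86.]
 [531. 298.  86.]] c [475. 310.  86.] 113.15768805178885 -11.280508931453918
((460.29345703125, -309.44110107421875), (154.371826171875, 119.76445007324219), 15.069401741027832)
boxfoot_l [637. 414.   0.]
boxfoot_near [647. 182.   0.]
cam [-288. -601.  579.]
side 315 [[236. 293.]
 [291. 307.]] [[535. 299.  86.]
 [419. 320.  86.]] c [477. 309.  86.] 118.01684484753198 169.9715647580258
((467.0516052246094, -306.5240478515625), (154.53738403320312, 116.53741455078125), 14.938505172729492)
box_r [578. 336.  -0.]
box_l [869. 329.   0.]
boxright back [596.  99.   0.]
cam [345. 996. 942.]
[[-0.898  0.44   0.   ]
 [ 0.44   0.898  0.   ]
 [ 0.     0.    -1.   ]] 0.6
```

```bash
python3 -m pendant '[[[3,-4,0,0,0,3,0],[6,-8.5,0,0,0,6,0],[9,-13,0,0,0,9,0],[12,-17.5,0,0,0,12,0],[15,-22,0,0,0,15.5,0],[17.5,-25.5,0,0,0,15.5,0],[19,-27.4,0,0,0,15.5,0],[19,-27.4,0,0,0,15.5,0],[19,-27.4,0,0,0,15.5,0]]]' 40
python3 - <<'E'
from h import *
s=manip.snapshot('wrist');save(s,'w1');st=manip.sense();print(st['tcp_pos'],st['time'])
for q in('caddy','adapter','bung'):
    for d in manip.search_frame(s,q)[:2]: print(q,np.round(d['extent']),d['confidence'])
hsv=cv2.cvtColor(s['image'],cv2.COLOR_RGB2HSV);m=cv2.inRange(hsv,(105,130,50),(130,255,255))
cs,_=cv2.findContours(m,0,2);c=max(cs,key=cv2.contourArea)
W=np.array([ray(s,*q[0],90)[:2] for q in c],np.float32);print(cv2.minAreaRect(W),cv2.minAreaRect(c))
print(proj(s,[st['tcp_pos']]))
E
```

```text
time: 1.5
tcp_pos: [476.4, 309.3, 203.5]
tool_rot: [-0.0, 0.093, 0.996, 0.0]
ft_force: [-0.5, 0.3, 0.0]
gripper_width: 1.002
gripper_force: 0.0
[475.91193376 309.95020136 203.47414817] 1.55
caddy [277. 187.  86. 145.] 0.89
adapter [300. 172.  24.  22.] 0.59
bung [262. 185.  22.  26.] 0.93
((472.77374267578125, 308.6485595703125), (10.933260917663574, 119.59830474853516), 79.57402038574219) ((278.5, 190.0), (136.0, 13.0), 90.0)
[[282.01698798 256.00431035]]
```

View pics/w1.png

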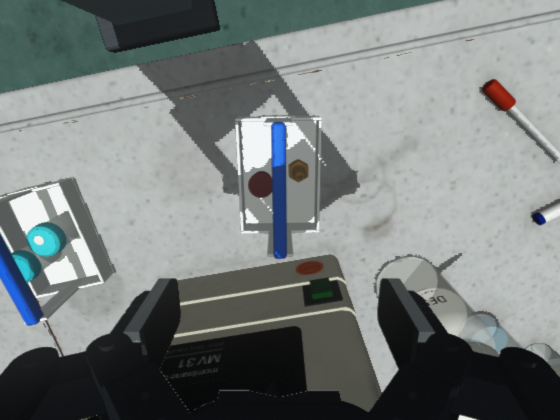

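The red-brown bung (262,185) and brass adapter (300,171) are in this caddy, and the bar runs from (279,123) to (279,257), aligned with the tool. Next I descend, pinch the bar and lift a little.

```bash
python3 -m pendant '[[[-0.3,0,-4,0,0,0,0],[-0.3,0,-8,0,0,0,0],[-0.3,0,-11,0,0,0,0],[-0.3,0,-13,0,0,0,0],[-0.3,0,-13.6,0,0,0,0],[-0.3,0,-13.6,0,0,0,0],[-0.3,0,-13.6,0,0,0,120],[-0.3,0,-13.6,0,0,0,180],[-0.3,0,-13.6,0,0,0,255],[-0.3,0,-13.6,0,0,0,255],[-0.3,0,-13.6,0,0,0,255],[-0.3,0,-13.6,0,0,0,255]]]' 70
python3 -m pendant '[[[0,0,0,0,0,0,255],[0,0,0,0,0,0,255],[0,0,0,0,0,0,255],[0,0,0.3,0,0,0,255],[0,0,1,0,0,0,255],[0,0,2,0,0,0,255],[0,0,3,0,0,0,255],[0,0,4,0,0,0,255],[0,0,5,0,0,0,255],[0,0,5.5,0,0,0,255],[0,0,5.5,0,0,0,255]]]'
python3 - <<'E'
from h import *
s=manip.snapshot('side');a=s['image'][250:390,180:380]
s2=manip.snapshot('wrist');b=s2['image']
A=cv2.resize(a,(600,420),interpolation=2)
cv2.imwrite('pics/l1.png',cv2.resize(np.hstack([A,b]),(800,290))[:,:,::-1])
E
```

```text
time: 2.9
tcp_pos: [473.2, 309.6, 67.6]
tool_rot: [0.0, 0.093, 0.996, 0.0]
ft_force: [0.1, -0.4, -1.1]
gripper_width: -0.004
gripper_force: 0.0
time: 4.0
tcp_pos: [473.8, 310.0, 123.8]
tool_rot: [0.001, 0.092, 0.996, 0.001]
ft_force: [0.3, 0.3, -0.4]
gripper_width: 0.0
gripper_force: 0.0
```

View pics/l1.png

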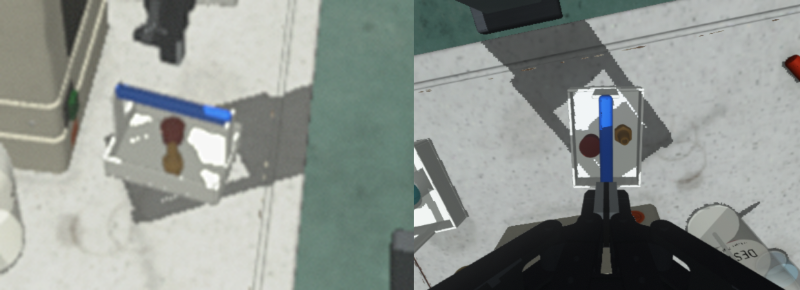

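The gripper shut without holding anything: it is closed and empty, and the caddy is still on the bench. I check the projected TCP and bar in all the views.

```bash
python3 - <<'E'
from h import *
st=manip.sense();T=st['tcp_pos'];print(T,st['joint_pos'])
ims=[]
for n in('scene','side','wrist'):
    s=manip.snapshot(n);im=s['image'][:,:,::-1].copy()
    hsv=cv2.cvtColor(s['image'],cv2.COLOR_RGB2HSV);m=cv2.inRange(hsv,(105,130,50),(130,255,255))
    pt=proj(s,[T])[0];b=proj(s,[[473,309,85]])[0];print(n,pt.round(),b.round())
    foot=proj(s,[[473,309,0]])[0];print(foot.round())
    if n=='wrist':
        cs,_=cv2.findContours(m,0,2);c=max(cs,key=cv2.contourArea);W=np.array([ray(s,*q[0],90)[:2] for q in c],np.float32);print(cv2.minAreaRect(W),-np.array(s['R']).T@s['t'])
    for p,c in((pt,(0,255,255)),(b,(255,0,255)),(foot,(255,255,0))): cv2.circle(im,tuple(int(x) for x in p),2,c,-1)
    x,y=(int(v) for v in b); x0=max(0,min(560-160,x-80));y0=max(0,min(420-200,y-110)); ims.append(cv2.resize(im[y0:y0+200,x0:x0+160],(266,333)) if n!='wrist' else cv2.resize(im,(266,200)))
ims[2]=cv2.copyMakeBorder(ims[2],0,133,0,0,0)
cv2.imwrite('pics/chk.png',np.hstack(ims))
E
```

```text
[472.97819433 309.53638959 122.27826872] [ 4.84521354e-01  2.97905047e-03  1.91756735e+00  7.18825987e-06
  1.22132945e+00 -9.01015587e-01]
scene [192. 145.] [194. 157.]
[196. 184.]
side [265. 288.] [265. 300.]
[266. 325.]
wrist [281. 258.] [280. 232.]
[280. 196.]
((452.9320373535156, 312.0234069824219), (11.033656120300293, 79.3084487915039), 79.82955932617188) [390.63547569 323.74738252 292.73966761]
```

View pics/chk.png

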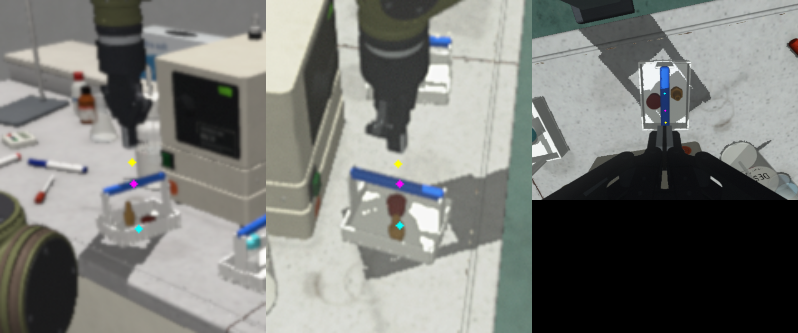

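```bash
python3 - <<'E'
from h import *
T=manip.sense()['tcp_pos'];ims=[]
for n,(x0,y0) in(('scene',(150,95)),('side',(225,230))):
    s=manip.snapshot(n);c=s['image'][y0:y0+85,x0:x0+80,::-1]
    c=cv2.resize(c,(400,425),interpolation=0).copy()
    # vertical tool axis from reported pose, 0..100mm behind TCP
    for h in (0,20,40,60): 
        p=(proj(s,[T+[0,0,h]])[0]-[x0,y0])*5+2.5;cv2.circle(c,tuple(int(v) for v in p),3,(0,255,255),-1)
    ims.append(c)
cv2.imwrite('pics/tip.png',np.hstack(ims))
E
```

```text
(no output)
```

View pics/tip.png

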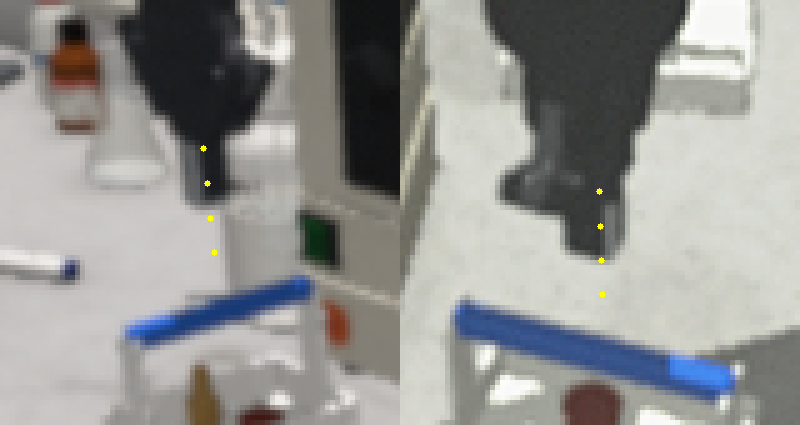

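The real fingertips end about 20–26 mm above the reported TCP in both views: scene tip (191,136), side tip (263,282). They closed over the top of the bar. I triangulate the offset.

```bash
python3 - <<'E'
from h import *
from scipy.optimize import least_squares
T=manip.sense()['tcp_pos'];S=[manip.snapshot(n) for n in('scene','side')]
P=[(191.0,135.5),(263.1,281.6)];B=[None,None]
r=least_squares(lambda X:np.concatenate([proj(s,[X])[0]-p for s,p in zip(S,P)]),T)
print(T,r.x,r.x-T,r.fun)
E
python3 -m pendant '[[[0,0,0,0,0,0,0],[0,0,0,0,0,0,0],[0,0,0,0,0,0,0],[0,0,0,0,0,0,0],[0,0,0,0,0,0,0],[0,0,0,0,0,0,0]]]'
python3 - <<'E'
from h import *
s=manip.snapshot('side');hsv=cv2.cvtColor(s['image'],cv2.COLOR_RGB2HSV)
m=cv2.inRange(hsv,(105,130,50),(130,255,255))[285:350,225:305]
bx=cv2.boxPoints(cv2.minAreaRect(np.argwhere(m)[:,::-1].astype(np.float32)))+[225,285]
b=bx[np.argsort(bx[:,0])];w=[ray(s,*((b[0]+b[1])/2),86),ray(s,*((b[2]+b[3])/2),86)];print(np.round(w))
E
```

```text
[472.80089211 309.43696678 121.78224044] [475.11673583 314.25421244 147.21303849] [ 2.31584372  4.81724565 25.43079805] [-0.08660009  0.06307078 -0.05323031 -0.05347786]
time: 5.05
tcp_pos: [473.2, 309.6, 122.5]
tool_rot: [0.0, 0.093, 0.996, 0.0]
ft_force: [0.5, 0.3, 0.7]
gripper_width: 0.991
gripper_force: 0.0
[[535. 298.  86.]
 [419. 319.  86.]]
```

```bash
python3 -m pendant '[[[0,0.1,-3,0,0,0,0],[0,0.1,-5,0,0,0,0],[0,0.1,-6.5,0,0,0,0],[0,0.1,-7.5,0,0,0,0],[0,0.1,-7.5,0,0,0,0],[0,0.1,-7.5,0,0,0,255],[0,0.1,-7.5,0,0,0,255],[0,0.1,-7.5,0,0,0,255],[0,0.1,-7.5,0,0,0,255],[0,0.1,-7.5,0,0,0,255],[0,0.1,-7.5,0,0,0,255],[0,0.1,-7.5,0,0,0,255]]]' 70
```

```text
time: 6.3
tcp_pos: [473.3, 310.5, 47.8]
tool_rot: [0.0, 0.093, 0.996, -0.0]
ft_force: [-0.8, -0.8, 2.6]
gripper_width: 0.119
gripper_force: 69.7
```

Holding: 0.119 × 85 ≈ 10 mm at 70 N, which fits the 12 mm bar. Lift.

```bash
python3 -m pendant '[[[0,0,0.2,0,0,0,255],[0,0,0.7,0,0,0,255],[0,0,1.5,0,0,0,255],[0,0,2.5,0,0,0,255],[0,0,4,0,0,0,255],[0,0,6,0,0,0,255],[0,0,8,0,0,0,255],[0,0,10,0,0,0,255],[0,0,11.5,0,0,0,255],[0,0,12.3,0,0,0,255],[0,0,12.5,0,0,0,255],[0,0,12.5,0,0,0,255]]]'
python3 - <<'E'
from h import *
s=manip.snapshot('side');a=cv2.resize(s['image'][210:350,180:380],(600,420),interpolation=2)
s=manip.snapshot('scene');b=cv2.resize(s['image'][70:210,110:310],(600,420),interpolation=2)
cv2.imwrite('pics/l2.png',cv2.resize(np.hstack([a,b]),(800,280))[:,:,::-1])
E
```

```text
time: 7.5
tcp_pos: [472.9, 310.5, 172.2]
tool_rot: [-0.0, 0.092, 0.996, -0.0]
ft_force: [-0.5, -0.4, -3.9]
gripper_width: 0.12
gripper_force: 68.8
```

View pics/l2.png

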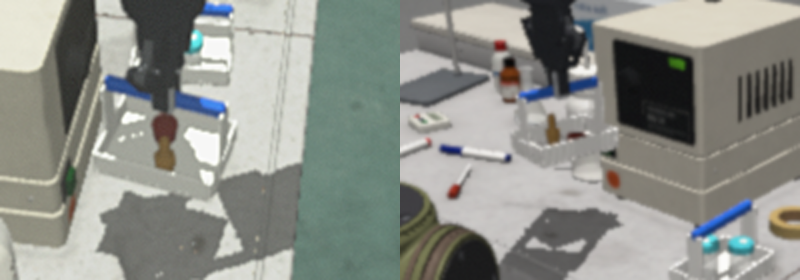

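The caddy hangs level with the bung and adapter inside (side view, bung at (165,125), adapter at (165,155)). I carry it high past the other caddy.

```bash
python3 -m pendant '[[[0,-0.3,1,0,0,0,255],[0,-1,2.2,0,0,1,255],[0,-2.2,3,0,0,2,255],[0,-4,3.5,0,0,3,255],[0,-6.2,4,0,0,4,255],[0,-8.7,4,0,0,5.5,255],[0,-11.5,4,0,0,7,255],[0,-14.5,4,0,0,8.5,255],[0,-17.5,4,0,0,10,255],[0,-20.5,4,0,0,11,255],[0,-23.5,4,0,0,12,255],[0,-26.5,4,0,0,13,255]]]'
python3 -m pendant '[[[0,-3,0,0,0,1.3,255],[0,-6,0,0,0,2.6,255],[0,-9,0,0,0,4,255],[0,-12,0,0,0,5.3,255],[0,-15,0,0,0,6.6,255],[0,-18,0,0,0,8,255],[0,-20.8,0,0,0,9.3,255],[0,-23.2,0,0,0,10.5,255],[0,-25.2,0,0,0,11.5,255],[0,-26.6,0,0,0,12.3,255],[0,-27.4,0,0,0,12.5,255],[0,-27.6,0,0,0,12.5,255]]]'
python3 -m pendant '[[[-0.1,-1.5,0,0,0,0,255],[-0.4,-4,0,0,0,0,255],[-0.7,-6.3,0,0,0,0,255],[-0.9,-7.4,0,0,0,0,255],[-0.9,-7.6,0,0,0,0,255],[-0.9,-7.6,0,0,0,0,255],[-0.9,-7.6,0,0,0,0,255],[-0.9,-7.6,0,0,0,0,255]]]'
python3 - <<'E'
from h import *
st=manip.sense();print(st['tcp_pos'],st['tool_rot'],st['time'])
for n in('scene','side','wrist'):
    s=manip.snapshot(n);hsv=cv2.cvtColor(s['image'],cv2.COLOR_RGB2HSV)
    g=cv2.inRange(hsv,(50,150,50),(75,255,255));cs,_=cv2.findContours(g,0,2);c=np.vstack([k for k in cs if cv2.contourArea(k)>20])
    W=np.array([ray(s,*q[0],3)[:2] for q in c],np.float32);print(n,cv2.minAreaRect(W))
    if n=='wrist':
        save(s,'w2');m=cv2.inRange(hsv,(105,130,50),(130,255,255));cs,_=cv2.findContours(m,0,2);c=max(cs,key=cv2.contourArea);print(cv2.minAreaRect(c))
E
```

```text
time: 8.8
tcp_pos: [473.2, 44.0, 213.8]
tool_rot: [0.001, -0.021, 1.0, -0.0]
ft_force: [-0.4, 0.9, -3.3]
gripper_width: 0.123
gripper_force: 68.8
time: 10.0
tcp_pos: [473.0, -231.3, 213.2]
tool_rot: [0.0, -0.129, 0.992, -0.0]
ft_force: [-0.5, -0.4, -4.3]
gripper_width: 0.117
gripper_force: 68.8
time: 10.8
tcp_pos: [464.3, -305.6, 212.4]
tool_rot: [0.0, -0.13, 0.992, 0.0]
ft_force: [1.1, 0.4, -3.3]
gripper_width: 0.122
gripper_force: 68.8
[ 464.30362785 -305.5672411   212.40466416] [ 3.14761426e-05 -1.30057854e-01  9.91506397e-01  1.32284153e-04] 10.8
scene ((460.3586120605469, -309.5459289550781), (154.32774353027344, 119.89527130126953), 14.983245849609375)
side ((466.9335632324219, -306.81878662109375), (155.12840270996094, 115.63317108154297), 14.132964134216309)
wrist ((404.7601318359375, -325.0052490234375), (38.873207092285156, 122.50318145751953), 14.89619255065918)
((278.5, 278.0), (236.0, 29.0), 90.0)
```

View pics/w2.png

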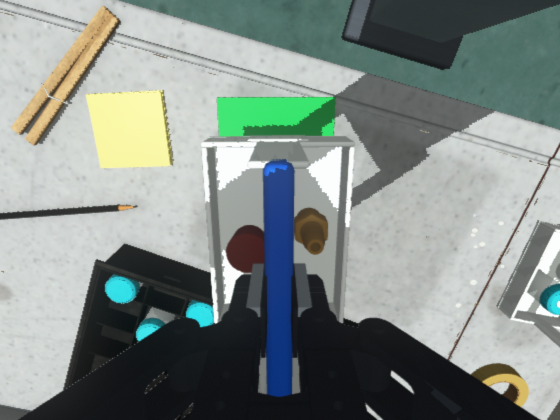

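The mat edge (217–335, row 97) lies square to the tray and both pieces are inside. The estimates put the mat centre at about (463.5,-308.5), so I shift 3 mm and lower.

```bash
python3 -m pendant '[[[-0.1,-0.3,-1,0,0,0,255],[-0.1,-0.3,-3,0,0,0,255],[-0.1,-0.3,-5.5,0,0,0,255],[-0.1,-0.3,-8,0,0,0,255],[-0.1,-0.3,-10.5,0,0,0,255],[-0.1,-0.3,-12.5,0,0,0,255],[-0.1,-0.3,-14,0,0,0,255],[-0.1,-0.3,-15,0,0,0,255],[-0.1,-0.3,-15.5,0,0,0,255],[-0.1,-0.3,-15.7,0,0,0,255],[-0.1,-0.3,-15.7,0,0,0,255],[-0.1,-0.3,-15.7,0,0,0,255]]]'
python3 -m pendant '[[[0,0,-0.1,0,0,0,255],[0,0,-0.2,0,0,0,255],[0,0,-0.3,0,0,0,255],[0,0,-0.4,0,0,0,255],[0,0,-0.4,0,0,0,255],[0,0,-0.4,0,0,0,255]]]'
python3 - <<'E'
from h import *
ims=[]
for n in('scene','side'):
    s=manip.snapshot(n);hsv=cv2.cvtColor(s['image'],cv2.COLOR_RGB2HSV)
    g=cv2.inRange(hsv,(50,150,50),(75,255,255));cs,_=cv2.findContours(g,0,2);c=np.vstack([k for k in cs if cv2.contourArea(k)>5])
    x,y,w,h=cv2.boundingRect(c);x0=x+w//2-60;y0=y+h//2-50
    ims.append(cv2.resize(s['image'][y0-10:y0+80,x0:x0+120],(400,300),interpolation=0)[:,:,::-1])
cv2.imwrite('pics/pl.png',np.hstack(ims))
E
```

```text
time: 12.15
tcp_pos: [463.8, -309.9, 56.5]
tool_rot: [0.001, -0.13, 0.992, -0.001]
ft_force: [0.3, 0.8, -4.0]
gripper_width: 0.118
gripper_force: 68.8
time: 12.75
tcp_pos: [463.1, -309.3, 51.3]
tool_rot: [-0.0, -0.13, 0.992, 0.0]
ft_force: [-0.1, 0.1, -3.6]
gripper_width: 0.121
gripper_force: 68.8
```

View pics/pl.png

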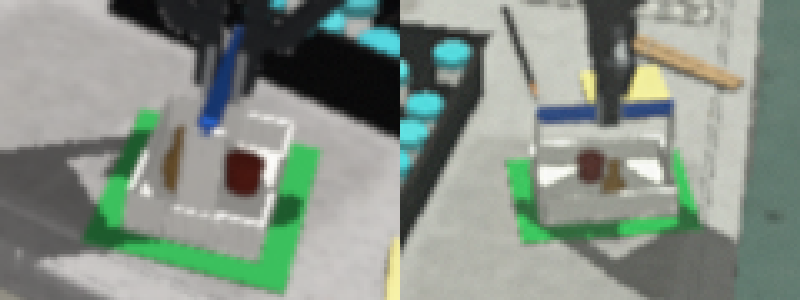

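The tray hangs just above the mat, with both pieces inside and green margins all round. The force is still the hanging weight, so I lower until contact.

```bash
python3 -m pendant '[[[0,0,-0.1,0,0,0,255],[0,0,-0.1,0,0,0,255],[0,0,-0.1,0,0,0,255]]]'; python3 -m pendant '[[[0,0,-0.1,0,0,0,255],[0,0,-0.1,0,0,0,255],[0,0,-0.1,0,0,0,255]]]'
python3 - <<'E'
from h import *
from scipy.spatial.transform import Rotation as Ro
ims=[]
c,a=np.array([463.5,-308.5]),np.radians(14.9)
R=np.array([[np.cos(a),-np.sin(a)],[np.sin(a),np.cos(a)]])
def rect(s,im,w,h,z,col):
    P=np.array([[-w,-h],[w,-h],[w,h],[-w,h]])/2@R.T+c
    p=proj(s,np.c_[P,np.full(4,z)]);return p
for n in('scene','side'):
    s=manip.snapshot(n);hsv=cv2.cvtColor(s['image'],cv2.COLOR_RGB2HSV)
    p0=proj(s,[[*c,3]])[0].astype(int);x0,y0=p0-[60,55]
    im=cv2.resize(s['image'][y0:y0+90,x0:x0+120],(400,300),interpolation=0)[:,:,::-1].copy()
    for w,h,z,col in((160,124,3,(0,0,255)),(120,84,31,(255,0,255)),(120,84,3,(0,255,255))):
        p=((rect(s,im,w,h,z,col)-[x0,y0])+.5)*10/3;cv2.polylines(im,[p.astype(np.int32)],True,col,1)
    ims.append(im)
cv2.imwrite('pics/ov.png',np.hstack(ims))
E
```

```text
time: 13.15
tcp_pos: [463.3, -309.8, 50.9]
tool_rot: [0.0, -0.13, 0.992, -0.0]
ft_force: [-0.3, 0.2, -0.9]
gripper_width: 0.12
gripper_force: 69.2
time: 13.45
tcp_pos: [463.4, -310.0, 50.8]
tool_rot: [0.0, -0.13, 0.992, -0.001]
ft_force: [-3.2, -0.8, 6.2]
gripper_width: 0.119
gripper_force: 70.1
```

View pics/ov.png

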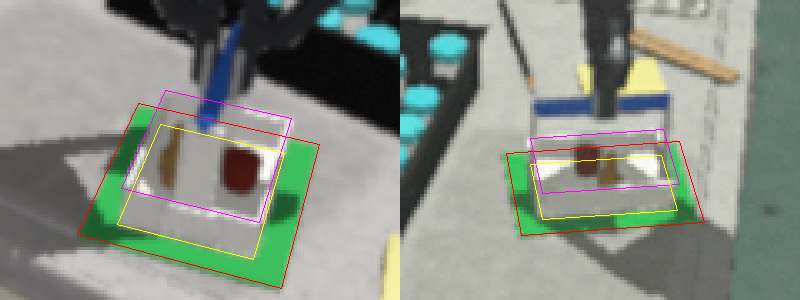

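The force has turned to +6 N, so the caddy stands on the mat, and the overlay shows it centred and square within a few mm. Release slowly and go up.

```bash
python3 -m pendant '[[[0,0,0.05,0,0,0,255],[0,0,0.1,0,0,0,200],[0,0,0.1,0,0,0,120],[0,0,0.1,0,0,0,60],[0,0,0.1,0,0,0,0],[0,0,0.1,0,0,0,0],[0,0,0.1,0,0,0,0],[0,0,1,0,0,0,0],[0,0,3,0,0,0,0],[0,0,6,0,0,0,0],[0,0,10,0,0,0,0],[0,0,14,0,0,0,0]]]'
python3 -m pendant '[[[0,0,3,0,0,0,0],[0,0,6,0,0,0,0],[0,0,6,0,0,0,0],[0,0,6,0,0,0,0]]]'
python3 - <<'E'
from h import *
s=manip.snapshot('wrist');save(s,'fin');hsv=cv2.cvtColor(s['image'],cv2.COLOR_RGB2HSV)
m=cv2.inRange(hsv,(105,130,50),(130,255,255));cs,_=cv2.findContours(m,0,2);c=max(cs,key=cv2.contourArea)
print(cv2.minAreaRect(np.array([ray(s,*q[0],93)[:2] for q in c],np.float32)))
g=cv2.inRange(hsv,(50,150,40),(75,255,255));cs,_=cv2.findContours(g,0,2);c=np.vstack([k for k in cs if cv2.contourArea(k)>20])
print(cv2.minAreaRect(np.array([ray(s,*q[0],3)[:2] for q in c],np.float32)))
E
```

```text
time: 14.75
tcp_pos: [462.8, -309.1, 191.1]
tool_rot: [-0.0, -0.129, 0.992, 0.0]
ft_force: [0.8, -0.3, 0.7]
gripper_width: 0.997
gripper_force: 0.0
time: 15.15
tcp_pos: [463.4, -309.6, 250.7]
tool_rot: [0.001, -0.13, 0.992, -0.001]
ft_force: [0.8, 0.1, -1.3]
gripper_width: 0.997
gripper_force: 0.0
((462.4388122558594, -310.7591247558594), (117.79981994628906, 10.688456535339355), 15.122812271118164)
((462.20806884765625, -309.1178894042969), (158.4031982421875, 122.51581573486328), 15.042442321777344)
```

View pics/fin.png

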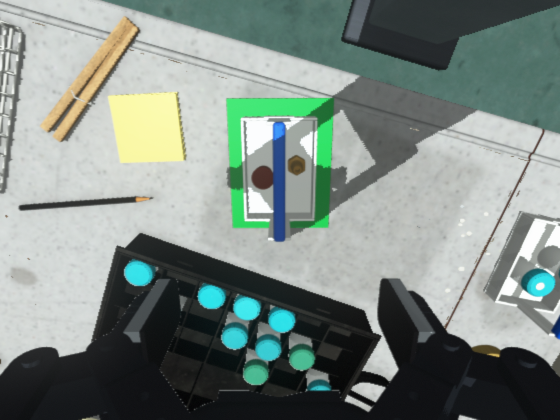

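The caddy stands centred on the mat (within 2 mm and 0.1°), with the bung at (262,177) and the adapter at (297,165) inside.

```bash
python3 -c "
from rig import manip;print(manip.close_job())"
```

```text
the job is handed in; nothing more can be done
None
```

The caddy with the brass adapter and the red-brown bung is on the middle of the green mat (within about 2 mm, long sides aligned), both pieces still inside, and the job was handed in at about 15 s; the first pinch closed empty just above the bar, and the second held.

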